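# Put the swapped reagent bottles back on their own docks

## Task

The four reagent bottles were put back on the wrong docks: sort them out so that each bottle ends up standing upright and flat inside the rim of the dock of its own colour, with the spare grey dock empty again. Use the grey dock as the parking place on the way: at no time may a bottle be tipped over or touch down on the bare bench. Leave the little amber vial standing where it is.

Things in the scene. Friction and masses are not known exactly. Their poses are not given: they have to be found in the camera images.
- bottle_red_mid (a point): red reagent bottle: loose upright white plastic cylinder 44 mm in diameter and 72 mm tall, straight-sided, with a red screw cap (same diameter) and a red band. About 0.12 kg. The point is its centre, half-way up (36 mm above its underside); z is up along its axis. It starts in a dock that is not its own.
- bottle_blue_mid (a point): blue reagent bottle: loose upright white plastic cylinder 44 mm in diameter and 72 mm tall, straight-sided, with a blue screw cap (same diameter) and a blue band. About 0.12 kg. The point is its centre, half-way up (36 mm above its underside); z is up along its axis. It starts in a dock that is not its own.
- bottle_yellow_mid (a point): yellow reagent bottle: loose upright white plastic cylinder 44 mm in diameter and 72 mm tall, straight-sided, with a yellow screw cap (same diameter) and a yellow band. About 0.12 kg. The point is its centre, half-way up (36 mm above its underside); z is up along its axis. It starts in a dock that is not its own.
- bottle_green_mid (a point): green reagent bottle: loose upright white plastic cylinder 44 mm in diameter and 72 mm tall, straight-sided, with a green screw cap (same diameter) and a green band. About 0.12 kg. The point is its centre, half-way up (36 mm above its underside); z is up along its axis. It starts in a dock that is not its own.
- dock_red: red dock, the place of the red bottle: round fixed white holder 92 mm in diameter with a raised red rim, red floor and a small red tab. Bottles stand on its flat floor, 12 mm above the bench; the rim has an inner diameter of 68 mm and its top is 18 mm above the bench. Origin: centre of its underside, at bench height (0); z is up, the tab points along its -x.
- dock_blue: blue dock, the place of the blue bottle: round fixed white holder 92 mm in diameter with a raised blue rim, blue floor and a small blue tab. Bottles stand on its flat floor, 12 mm above the bench; the rim has an inner diameter of 68 mm and its top is 18 mm above the bench. Origin: centre of its underside, at bench height (0); z is up, the tab points along its -x.
- dock_yellow: yellow dock, the place of the yellow bottle: round fixed white holder 92 mm in diameter with a raised yellow rim, yellow floor and a small yellow tab. Bottles stand on its flat floor, 12 mm above the bench; the rim has an inner diameter of 68 mm and its top is 18 mm above the bench. Origin: centre of its underside, at bench height (0); z is up, the tab points along its -x.
- dock_green: green dock, the place of the green bottle: round fixed white holder 92 mm in diameter with a raised green rim, green floor and a small green tab. Bottles stand on its flat floor, 12 mm above the bench; the rim has an inner diameter of 68 mm and its top is 18 mm above the bench. Origin: centre of its underside, at bench height (0); z is up, the tab points along its -x.
- dock_grey: grey dock (the spare, empty at the start; belongs to no bottle): round fixed white holder 92 mm in diameter with a raised grey rim, grey floor and a small grey tab. Bottles stand on its flat floor, 12 mm above the bench; the rim has an inner diameter of 68 mm and its top is 18 mm above the bench. Origin: centre of its underside, at bench height (0); z is up, the tab points along its -x.
- vial_mid (a point): small amber glass vial with a black cap, loose, standing on the bench among the docks: 28 mm in diameter, 57 mm tall; to be left where it stands. The point is its centre, half-way up.

How it is judged (in metres and radians):
At the end, for the whole second after the job is handed in: Each bottle stands upright (within 0.1 rad) on the floor of the dock of its own colour, inside the rim (centres within 14 mm horizontally), released and at rest, so the grey dock is empty (horizontal distance between bottle_red_mid and dock_red below 0.014 m and height (world z) of bottle_red_mid between 0.044 and 0.053 m and angle between each of bottle_red_mid, bottle_blue_mid, bottle_yellow_mid, bottle_green_mid's own z axis and vertical below 0.1 rad and linear speed of each of bottle_red, bottle_blue, bottle_yellow, bottle_green below 0.02 m/s and horizontal distance between bottle_blue_mid and dock_blue below 0.014 m and height (world z) of bottle_blue_mid between 0.044 and 0.053 m and horizontal distance between bottle_yellow_mid and dock_yellow below 0.014 m and height (world z) of bottle_yellow_mid between 0.044 and 0.053 m and horizontal distance between bottle_green_mid and dock_green below 0.014 m and height (world z) of bottle_green_mid between 0.044 and 0.053 m); the robot touches nothing.
It fails at once if a bottle is set on the bare bench (its centre drops below 41 mm; in a dock it is at 48 mm) (height (world z) of any of bottle_red_mid, bottle_blue_mid, bottle_yellow_mid, bottle_green_mid below 0.041 m).
It fails at once if a bottle is tipped over (more than 0.8 rad) (angle between any of bottle_red_mid, bottle_blue_mid, bottle_yellow_mid, bottle_green_mid's own z axis and vertical above 0.8 rad).
It fails at once if the amber vial is moved by more than 20 mm or knocked over (distance of vial_mid from where it was at the start of the episode above 0.02 m or angle between vial_mid's own z axis and vertical above 0.5 rad).
It also fails if it takes over 138 s, if anything falls off the work surface, if the arm or the gripper's body presses on something with over 40 N, if the wrist force passes 120 N, or if a joint passes its speed limit or range.

## Robot

A 6-joint arm with a two-finger parallel gripper is mounted at the origin on the work surface. World frame = base frame: x ahead of the robot, y to its left, z up, the work surface at z = 0. Lengths are in m, angles in degrees, forces in N, time in s.
With the tool pointing down it reaches from about 0.375 to 0.9 m from the base axis. Payload 3.1 kg.
Tool frame: the origin (TCP) lies between the finger pads; the fingertips stand 22 mm ahead of it and the grasp point (between the pads) lies 3 mm ahead of it (bot.tip_extent is the distance from the TCP to the fingertips, in m); y points along the fingers, z is the direction in which the jaws open and shut, and the axes are right-handed (so a half turn about y gives the same grasp; the last joint's range is limited). The gripper opens to 87 mm and grips with 3 to 60 N. Pads are 19 mm wide; open, the fingers measure 117 mm over their backs; the gripper's body (75 mm by 190 mm) begins 51 mm behind the grasp point.
Start: joints at [-75.716, 30.224, 82.088, -0, 67.689, -10.227], TCP at [0.259, -0.569, 0.245] pointing down, gripper open.
Joint ranges: [-176.69, 176.69], [-43.24, 126.21], [12.49, 139.97], [-82, 262], [0, 151.66], [-163.58, 163.58]. Speed limits (degrees/s): [159.86, 159.86, 180, 180, 180, 180].

## Interface

Orientations are given as a 3x3 rotation matrix whose columns are the frame's x, y, z axes.
In Python, from rig import bot, eyes, models gives the robot as it stands. The module is installed in compiled form; this text tells all that it offers.
- The arm moves only by the tool arm_command, never from a script. Its arguments are lists of equal length, an entry for each row: "translation": the shift along the tool's x, y, z each as a share of 0.08 m, from -1 to 1, a list of three; "rotation": the turn, a rotation vector about the tool's x, y, z each as a share of 60 degrees, from -1 to 1, a list of three; "grip": the closure, from -1 (fully open) to 1 (shut), so that 0 is half open. In form: {"translation": [[x, y, z], ...], "rotation": [[rx, ry, rz], ...], "grip": [grip, ...]}. A call has 1 to 5 rows; each row is the pose to reach, as a shift and turn from the pose commanded when the call began, along the tool's axes at that moment; what a row does not reach only later rows make up. A row lasts 1/10 s, in which the tool goes at most 50 mm and 8.59 degrees, less where a joint would pass 70% of its speed; a pose out of reach is approached as far as the arm can. A call with a number of a shift or a turn outside -1 to 1 is refused whole. A call with a gripper value outside its range is refused whole. The fingers move at their own pace and stop on an object; the grip force is fixed at half the most. Time passes only in rows, so rows that repeat a pose let the fingers close. It gives the time, the measured TCP pose, the force and the opening at its end, in the units of the state.
- bot.read_state(): the state, without advancing time (a new reading comes with each control period).
- eyes.capture(name): name is "scene" or "top" or "wrist"; returns a dict with "image" (420x560x3 uint8, blue, green, red), "mtx" (3x3 intrinsics, pixels), "dist_coeffs" ([k1, k2, p1, p2, k3] as OpenCV has them; the pictures are not rectified), "rvec" (rotation vector, rad) and "tvec" (3), from world to camera coordinates, as OpenCV has them; the wrist camera has in their place "hand_eye" (4x4, takes a point from camera to tool coordinates, whose origin is the TCP and whose axes are the tool frame's). Camera axes: x right, y down, z forward; pixel columns grow to the right and rows downward; lengths in m; the calibration is good to about 2 mm. A picture is of the moment at which its call begins: read the wrist's pose just before it. There is no depth.
- bot.hand_in(): hands the job in, once; it reports no verdict.
Trained networks look in the newest picture that a camera, given by its name, has taken for a name from the list of things; names that differ only in an ending like _2 or _b are one class to them, and where a whole thing is asked for, a point or a joint stands for the part that bears it (a point fixed in the world has none). Each returns a list of dicts, best first, with "conf" (0 to 1); they miss things now and then, are a little off and sometimes report something else, mostly with a low value. They report only what shows in the picture. A call takes as long as a camera call.
- models.recognise(camera, thing): "extent" ([left, top, right, bottom] as shares, 0 to 1, of the picture: columns of its width, rows of its height, round what is visible of it).
- models.spot_point(camera, thing): "point" ([column, row] as shares, 0 to 1, of the picture: columns of its width, rows of its height: a listed point, or the origin of a listed thing).
The state is a dict: "time_s": time; "joint_positions": joint angles; "qvel": joint speeds; "tau": joint torques, N m; "position": TCP position; "tcp_rot": TCP orientation; "force": force on the tool from outside, world axes, zero at the start; "moment": the same for the moment, N m; "opening": opening from 0.0 (shut) to 1.0 (fully open).
Only numpy, scipy, OpenCV 4.12 (cv2) and the standard library are available. Lean on these libraries where they do the work, as an engineer would, in place of code of your own. Each camera call takes 0.05 s, during which the arm holds its last target. There are 200 camera calls.

## Working session

There is one attempt and no reset: what is moved stays moved. The work goes in short steps, Python scripts to look and compute and a tool call to move; the robot and the scene stay as the last step left them, time stands still between calls to the robot, and variables do not carry over. Pictures are saved under pics/ and viewed, about 12 in all and at most 16, crops included, and the job is handed in when it is done.

Besides the shell and the picture viewer there is one more tool, called as a command line: name --argument value ..., lists and objects as JSON in quotes. arm_command: Moves the arm, as the interface text tells. Shift numbers are shares of 0.08 m and turn numbers shares of 60 degrees, none past 1 either way. Its arguments: {"type":"object","properties":{"translation":{"type":"array"},"rotation":{"type":"array"},"grip":{"type":"array"}},"required":["translation","rotation","grip"]}

```bash
mkdir -p pics
cat > h.py <<'E'
import numpy as np, cv2
from rig import bot, eyes, models
B=['bottle_red_mid','bottle_blue_mid','bottle_yellow_mid','bottle_green_mid']
D=['dock_red','dock_blue','dock_yellow','dock_green','dock_grey']
def ray(c,px):
    n=cv2.undistortPoints(np.array([[px]],float),c['mtx'],np.array(c['dist_coeffs'],float))[0,0]
    d=np.array([n[0],n[1],1.])
    if 'hand_eye' in c:
        s=c['st'];R=np.array(s['tcp_rot']);H=np.array(c['hand_eye'])
        return R@H[:3,3]+np.array(s['position']),R@H[:3,:3]@d
    R=cv2.Rodrigues(np.array(c['rvec'],float))[0];t=np.array(c['tvec'],float).ravel()
    return -R.T@t,R.T@d
def cap(n):
    s=bot.read_state();c=eyes.capture(n);c['st']=s;return c
def at(c,px,z):
    o,d=ray(c,px);return o+d*(z-o[2])/d[2]
def find(n,things,zs):
    c=cap(n)
    for t,z in zip(things,zs):
        r=models.spot_point(n,t)
        print(n,t,[(round(q['conf'],2),(np.array(q['point'])*[560,420]).round().tolist(),at(c,np.array(q['point'])*[560,420],z)[:2].round(4).tolist()) for q in r[:2]])
    return c
E
python3 - <<'E'
from h import *
print(bot.read_state())
for n in ['top','scene']:
    c=find(n,B+D+['vial_mid'],[.048]*4+[0]*5+[.0285]); cv2.imwrite(f'pics/{n}0.png',c['image'])
E
```

```text
{'time_s': 0.0, 'joint_positions': array([-7.57164742e+01,  3.02784921e+01,  8.21557564e+01, -7.92595662e-04,
        6.76875557e+01, -1.02280102e+01]), 'qvel': array([ 0.05830402, -0.06811542,  0.10521642,  0.01533248, -0.00544551,
       -0.03611681]), 'tau': array([ 2.65023664e-04, -4.40037704e+01, -1.76593834e+01,  6.33148011e-02,
        5.82917745e-02, -1.70504159e-04]), 'position': array([ 0.25914549, -0.56800364,  0.24358015]), 'tcp_rot': array([[-9.09875670e-01, -5.36900932e-04,  4.14880677e-01],
       [-4.14880864e-01,  2.05700839e-03, -9.09873418e-01],
       [-3.64901148e-04, -9.99997740e-01, -2.09437181e-03]]), 'force': array([ 1.02280021, -0.10774526,  1.32732273]), 'moment': array([0.05990426, 0.00935661, 0.03522023]), 'opening': 1.0018922849158898}
top bottle_red_mid [(0.63, [179.0, 243.0], [0.4829, 0.1837]), (0.28, [401.0, 251.0], [0.468, -0.1951])]
top bottle_blue_mid [(0.73, [411.0, 250.0], [0.4707, -0.2135])]
top bottle_yellow_mid [(0.75, [301.0, 278.0], [0.4248, -0.0242])]
top bottle_green_mid [(0.61, [190.0, 150.0], [0.6445, 0.1678])]
top dock_red [(0.55, [197.
[... 408 characters left out ...]
9, [287.0, 140.0], [0.6651, -0.0011])]
scene bottle_red_mid [(0.6, [388.0, 244.0], [0.4788, 0.1849])]
scene bottle_blue_mid []
scene bottle_yellow_mid []
scene bottle_green_mid [(0.69, [315.0, 310.0], [0.6414, 0.164]), (0.6, [227.0, 265.0], [0.6691, 0.0121])]
scene dock_red [(0.58, [316.0, 323.0], [0.6403, 0.1684]), (0.35, [310.0, 160.0], [0.3932, -0.0385])]
scene dock_blue [(0.65, [308.0, 177.0], [0.4264, -0.0167])]
scene dock_yellow [(0.74, [216.0, 139.0], [0.4662, -0.213])]
scene dock_green [(0.9, [385.0, 261.0], [0.4804, 0.1912]), (0.2, [216.0, 140.0], [0.4684, -0.2115])]
scene dock_grey [(0.95, [175.0, 193.0], [0.6079, -0.1807])]
scene vial_mid [(0.55, [228.0, 267.0], [0.6647, 0.0087])]
```

Run:
```python
import cv2,numpy as np
cv2.imwrite('pics/both0.png',np.vstack([cv2.imread('pics/top0.png')[80:340],cv2.imread('pics/scene0.png')[70:400]]))
```

```text
(no output)
```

View pics/both0.png

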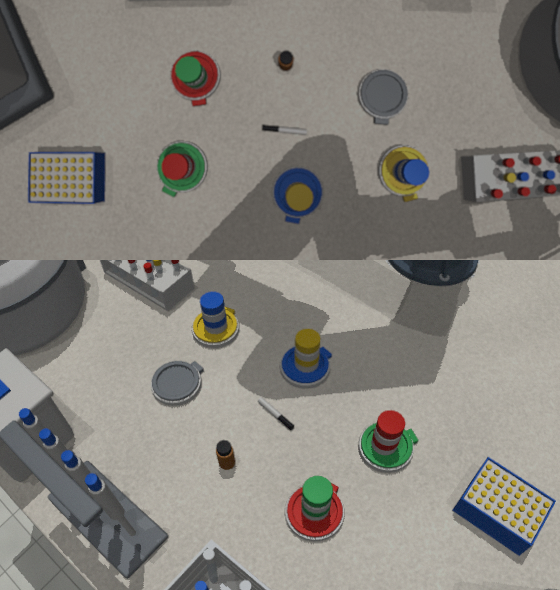

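The top and scene views agree. Green bottle is in the red dock (195,155) and red is in the green dock (181,246). Yellow is in the blue dock (298,272), blue is in the yellow dock (404,250), and grey (382,174) is empty. The vial is at (286,140). Next I'll refine these positions by colour, and turn the tool so its jaws lie along world x.

```bash
cat > fit.py <<'E'
from h import *
from scipy.optimize import least_squares
HUE={'red':(174,8),'blue':(105,125),'yellow':(18,32),'green':(45,90)}
APP={'red':(.645,.166),'blue':(.430,-.020),'yellow':(.466,-.212),'green':(.478,.190)}
def mask(img,col):
    h=cv2.cvtColor(img,cv2.COLOR_BGR2HSV);a,b=HUE[col];H=h[...,0]
    m=((H>=a)&(H<=b)) if a<b else ((H>=a)|(H<=b))
    return m&(h[...,1]>110)&(h[...,2]>40)
def pts(c,col,xy,z,rad):
    v,u=np.nonzero(mask(c['image'],col)); P=np.array([at(c,(a,b),z)[:2] for a,b in zip(u,v)])
    return P[np.hypot(*(P-xy).T)<rad]
def hullpts(P):
    h=cv2.convexHull((P*1e4).astype(np.float32))[:,0]/1e4
    q=[]                                  # resample evenly
    for a,b in zip(h,np.roll(h,-1,0)):
        n=max(1,int(np.hypot(*(b-a))/.002))
        if np.hypot(*(b-a))<.012: q+=[a+(b-a)*i/n for i in range(n)]
    return np.array(q)
def dock(c,col,xy=None):
    q=hullpts(pts(c,col,APP[col] if xy is None else xy,.018,.06))
    r=least_squares(lambda p:np.hypot(*(q-p[:2]).T)-p[2],[*q.mean(0),.04],loss='soft_l1',f_scale=.001)
    return r.x
def cap_(c,col,xy):
    P=pts(c,col,xy,.084,.06);q=hullpts(P);o,_=ray(c,(280,210))
    out=P.mean(0)-o[:2];out/=np.hypot(*out)
    s=q[(q-P.mean(0))@out>0]
    r=least_squares(lambda p:np.hypot(*(s-p).T)-.022,P.mean(0)+.0,loss='soft_l1',f_scale=.001)
    return r.x
E
python3 - <<'E'
from fit import *
W={'red':'green','green':'red','blue':'yellow','yellow':'blue'}
for n in ['top','scene']:
    c=cap(n)
    for d,b in W.items():
        print(n,d,dock(c,d).round(4),'bottle',b,cap_(c,b,APP[d]).round(4))
    # grey: spot + hough
    g=cv2.cvtColor(c['image'],cv2.COLOR_BGR2GRAY)
    x=models.recognise(n,'dock_grey')[0]['extent'];e=np.array(x)*[560,420,560,420];print(e.round(1),at(c,((e[0]+e[2])/2,(e[1]+e[3])/2),.012).round(4))
E
```

```text
top red [0.6426 0.1664 0.0414] bottle green [0.6364 0.162 ]
top green [0.4773 0.1877 0.0408] bottle red [0.4781 0.1817]
top blue [ 0.4321 -0.0191  0.0418] bottle yellow [ 0.4302 -0.0177]
top yellow [ 0.4693 -0.2108  0.0418] bottle blue [ 0.4679 -0.2079]
[161.1 223.2 206.6 277. ] [0.4705 0.1829 0.012 ]
scene red [0.6436 0.167  0.042 ] bottle green [0.6399 0.1653]
scene green [0.4784 0.1886 0.0418] bottle red [0.4793 0.1845]
scene blue [ 0.4331 -0.0183  0.0425] bottle yellow [ 0.4298 -0.0177]
scene yellow [ 0.4707 -0.2102  0.0423] bottle blue [ 0.4691 -0.21  ]
[150.  170.3 203.  214.9] [ 0.6101 -0.1721  0.012 ]
```

arm_command --translation '[[0,-0.1,0],[0,-0.1,0],[0,-0.1,0],[0,-0.1,0],[0,-0.1,0]]' --rotation '[[0,-0.14,0],[0,-0.28,0],[0,-0.42,0],[0,-0.56,0],[0,-0.7,0]]' --grip '[-1,-1,-1,-1,-1]'

```text
time_s: 1.8
position: [0.2593, -0.5686, 0.2526]
tcp_rot: [[-0.393, 0.0, 0.92], [-0.92, 0.0, -0.393], [-0.0, -1.0, 0.0]]
force: [-0.0, 0.4, -0.5]
opening: 1.002
```

arm_command --translation '[[0,0,0],[0,0,0],[0,0,0],[0,0,0]]' --rotation '[[0,-0.14,0],[0,-0.28,0],[0,-0.392,0],[0,-0.392,0]]' --grip '[-1,-1,-1,-1]'

```text
time_s: 2.2
position: [0.2593, -0.5686, 0.2525]
tcp_rot: [[0.0, -0.0, 1.0], [-1.0, 0.0, 0.0], [-0.0, -1.0, -0.0]]
force: [-0.3, -0.0, 0.1]
opening: 0.999
```

arm_command --translation '[[-0.5,0,0.29],[-1,0,0.58]]' --rotation '[[0,0,0],[0,0,0]]' --grip '[-1,-1]'

```text
time_s: 2.4
position: [0.3056, -0.4887, 0.2523]
tcp_rot: [[-0.005, 0.001, 1.0], [-1.0, -0.0, -0.005], [0.0, -1.0, 0.001]]
force: [1.0, 0.3, 0.0]
opening: 0.996
```

arm_command --translation '[[-0.5,0,0.29],[-1,0,0.58]]' --rotation '[[0,0,0],[0,0,0]]' --grip '[-1,-1]'

```text
time_s: 2.6
position: [0.3526, -0.4072, 0.2526]
tcp_rot: [[-0.003, 0.0, 1.0], [-1.0, -0.0, -0.003], [0.0, -1.0, 0.0]]
force: [0.6, -0.4, 0.4]
opening: 1.001
```

arm_command --translation '[[-0.5,0,0.29],[-1,0,0.58]]' --rotation '[[0,0,0],[0,0,0]]' --grip '[-1,-1]'

```text
time_s: 2.8
position: [0.3991, -0.327, 0.2528]
tcp_rot: [[-0.003, 0.001, 1.0], [-1.0, -0.0, -0.003], [0.0, -1.0, 0.001]]
force: [1.0, 0.3, -0.6]
opening: 0.999
```

arm_command --translation '[[-0.5,0,0.29],[-1,0,0.58]]' --rotation '[[0,0,0],[0,0,0]]' --grip '[-1,-1]'

```text
time_s: 3.0
position: [0.4455, -0.247, 0.2528]
tcp_rot: [[-0.003, 0.001, 1.0], [-1.0, -0.0, -0.003], [0.0, -1.0, 0.001]]
force: [0.2, -0.9, -0.4]
opening: 0.999
```

arm_command --translation '[[-0.5,0,0.29],[-0.5,0.5,0.29],[-0.5,0.5,0.29],[-0.5,0.5,0.29]]' --rotation '[[0,0,0],[0,0,0],[0,0,0],[0,0,0]]' --grip '[-1,-1,-1,-1]'

```text
time_s: 3.4
position: [0.4675, -0.2085, 0.2124]
tcp_rot: [[-0.001, -0.002, 1.0], [-1.0, 0.001, -0.001], [-0.001, -1.0, -0.002]]
force: [-0.1, -0.4, 0.4]
opening: 0.998
```

Run:
```python
from fit import *
c=cap('wrist');cv2.imwrite('pics/w1.png',c['image'])
print(c['st']['position'].round(4),c['hand_eye'])
for d in['yellow']: print(dock(c,d,(.47,-.21)),cap_(c,'blue',(.4685,-.209)))
for n,box in(('top',(345,140,420,210)),('scene',(135,155,215,225))):
    c=cap(n);x0,y0,x1,y1=box;g=cv2.cvtColor(c['image'],cv2.COLOR_BGR2GRAY)[y0:y1,x0:x1]
    t,m=cv2.threshold(g,0,255,cv2.THRESH_BINARY_INV|cv2.THRESH_OTSU)
    k=max(cv2.findContours(m,0,1)[0],key=cv2.contourArea)[:,0]+[x0,y0]
    q=np.array([at(c,p.astype(float),.018)[:2] for p in k])
    r=least_squares(lambda p:np.hypot(*(q-p[:2]).T)-p[2],[*q.mean(0),.04],loss='soft_l1',f_scale=.001).x
    print(n,t,len(k),r.round(4))
```

```text
[ 0.4675 -0.2085  0.2124] [[ 1.31070251e-04  9.66062571e-01  2.58308133e-01 -7.02444243e-02]
 [-6.84438862e-04 -2.58307988e-01  9.66062376e-01 -1.39700790e-01]
 [ 9.99999757e-01 -3.03418162e-04  6.27354275e-04 -5.87891105e-04]
 [ 0.00000000e+00  0.00000000e+00  0.00000000e+00  1.00000000e+00]]
[ 0.46336079 -0.21443532  0.04623029] [ 0.46711832 -0.20905188]
top 119.0 209 [ 0.5977 -0.1577  0.0558]
scene 135.0 266 [ 0.5996 -0.1534  0.0627]
```

View pics/w1.png

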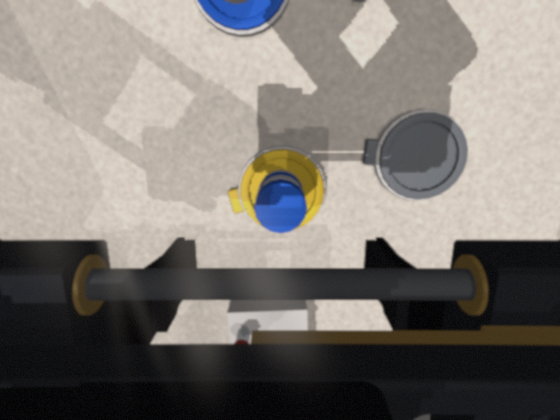

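The wrist view shows the blue cap at (280,205), centred between the jaws. The yellow dock is around it, and the grey dock's outer circle is centred at about (424,153). The measured bottle position agrees within 1 mm, so I'll descend and grip.

Run:
```python
from h import *
c=cap('wrist');g=cv2.cvtColor(c['image'],cv2.COLOR_BGR2GRAY)
h=cv2.HoughCircles(g[95:215,360:490],cv2.HOUGH_GRADIENT_ALT,1,60,param1=100,param2=.6,minRadius=28,maxRadius=52)
print(h, [at(c,(x[0]+360,x[1]+95),.016).round(4) for x in (h[0] if h is not None else [])], at(c,(424,153),.016).round(4))
```

```text
[[[59.       56.       44.026955]
  [59.       56.       35.47176 ]]] [array([ 0.6063, -0.1739,  0.016 ]), array([ 0.6063, -0.1739,  0.016 ])] [ 0.6115 -0.1759  0.016 ]
```

arm_command --translation '[[0,0.5,0],[0,1,0],[0,1,0]]' --rotation '[[0,0,0],[0,0,0],[0,0,0]]' --grip '[-1,-1,-1]'

```text
time_s: 3.9
position: [0.4652, -0.2077, 0.1295]
tcp_rot: [[-0.002, -0.007, 1.0], [-1.0, 0.005, -0.001], [-0.005, -1.0, -0.007]]
force: [-0.8, 0.6, -0.3]
opening: 0.999
```

arm_command --translation '[[0,0.4,0],[0,0.83,0],[0,0.83,0],[0,0.83,0]]' --rotation '[[0,0,0],[0,0,0],[0,0,0],[0,0,0]]' --grip '[-1,-1,-1,-1]'

```text
time_s: 4.3
position: [0.4685, -0.2094, 0.0676]
tcp_rot: [[-0.0, 0.001, 1.0], [-1.0, -0.001, -0.0], [0.001, -1.0, 0.001]]
force: [0.0, -0.0, -0.4]
opening: 0.997
```

arm_command --translation '[[0,0,0],[0,0,0],[0,0,0],[0,0,0],[0,0,0]]' --rotation '[[0,0,0],[0,0,0],[0,0,0],[0,0,0],[0,0,0]]' --grip '[1,1,1,1,1]'

```text
time_s: 4.8
position: [0.4681, -0.2086, 0.0666]
tcp_rot: [[0.001, 0.001, 1.0], [-1.0, -0.0, 0.001], [0.0, -1.0, 0.001]]
force: [-0.0, -0.4, -0.4]
opening: 0.63
```

arm_command --translation '[[0,0,0],[0,0,0],[0,0,0],[0,0,0],[0,0,0]]' --rotation '[[0,0,0],[0,0,0],[0,0,0],[0,0,0],[0,0,0]]' --grip '[1,1,1,1,1]'

```text
time_s: 5.3
position: [0.4678, -0.2085, 0.0662]
tcp_rot: [[0.001, -0.0, 1.0], [-1.0, 0.0, 0.001], [-0.0, -1.0, -0.0]]
force: [-1.1, 0.1, 2.2]
opening: 0.498
```

Gripped: the opening of 0.498 is about 43 mm. Next I'll carry it to the grey dock at about (0.607, -0.174).

arm_command --translation '[[0,-0.2,0],[0,-0.5,0],[0,-0.8,0],[0,-1,0],[0,-1,0]]' --rotation '[[0,0,0],[0,0,0],[0,0,0],[0,0,0],[0,0,0]]' --grip '[1,1,1,1,1]'

```text
time_s: 5.8
position: [0.469, -0.2092, 0.1477]
tcp_rot: [[0.001, 0.004, 1.0], [-1.0, -0.003, 0.001], [0.003, -1.0, 0.004]]
force: [0.0, -0.9, -2.4]
opening: 0.496
```

arm_command --translation '[[-0.05,0,0.2],[-0.11,0,0.45],[-0.17,0,0.68],[-0.22,0,0.87]]' --rotation '[[0,0,0],[0,0,0],[0,0,0],[0,0,0]]' --grip '[1,1,1,1]'

```text
time_s: 6.2
position: [0.5378, -0.1903, 0.1445]
tcp_rot: [[0.001, -0.002, 1.0], [-1.0, 0.001, 0.001], [-0.001, -1.0, -0.002]]
force: [0.2, -0.1, -1.9]
opening: 0.499
```

arm_command --translation '[[-0.08,0,0.3],[-0.14,0,0.55],[-0.19,0,0.75],[-0.22,0,0.87],[-0.22,0,0.87]]' --rotation '[[0,0,0],[0,0,0],[0,0,0],[0,0,0],[0,0,0]]' --grip '[1,1,1,1,1]'

```text
time_s: 6.7
position: [0.6075, -0.1728, 0.1448]
tcp_rot: [[0.002, -0.001, 1.0], [-1.0, 0.001, 0.002], [-0.001, -1.0, -0.001]]
force: [0.6, -0.8, -2.0]
opening: 0.498
```

Run:
```python
from fit import *
for n in['top','scene']:
    c=cap(n);cv2.imwrite(f'pics/c_{n}.png',c['image'])
print(c['st']['position'])
a=cv2.imread('pics/c_top.png')[100:280,300:480];b=cv2.imread('pics/c_scene.png')[90:270,110:290]
cv2.imwrite('pics/c.png',cv2.resize(np.hstack([a,b]),None,fx=2.2,fy=2.2))
```

```text
[ 0.60648993 -0.17285215  0.14485375]
```

View pics/c.png

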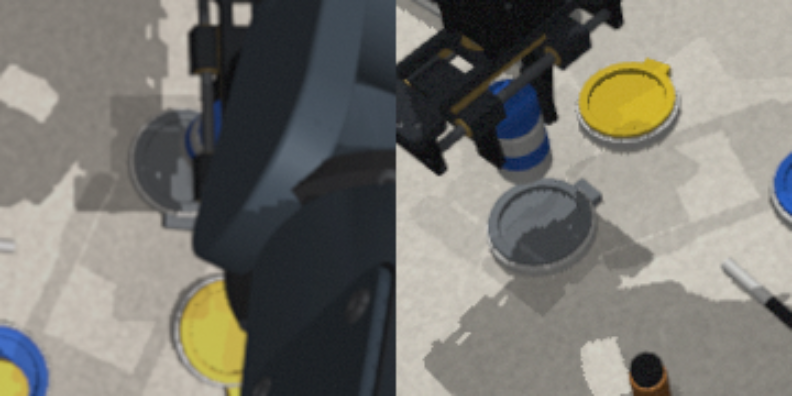

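The scene view shows the held blue bottle upright above the empty grey dock, whose outer rim is centred at about (177,191). I'll check that centre and refit the now-empty yellow dock.

Run:
```python
from fit import *
for n in['top','scene']:
    c=cap(n)
    if n=='scene': print(at(c,(176.8,191.4),.014).round(4),dock(c,'yellow').round(4)); # calibrate same method on yellow: outer centre
    if n=='scene': print('yellow by eye',at(c,((628-396)/2.2+110,102/2.2+90),.014).round(4))
```

```text
[ 0.6087 -0.1723  0.014 ] [ 0.4705 -0.2104  0.0427]
yellow by eye [ 0.4705 -0.2084  0.014 ]
```

arm_command --translation '[[0,0.25,0.01],[0,0.5,0.01],[0,0.75,0.01],[0,0.9,0.01],[0,0.98,0.01]]' --rotation '[[0,0,0],[0,0,0],[0,0,0],[0,0,0],[0,0,0]]' --grip '[1,1,1,1,1]'

```text
time_s: 7.4
position: [0.6068, -0.1732, 0.0666]
tcp_rot: [[-0.0, -0.002, 1.0], [-1.0, 0.001, -0.0], [-0.001, -1.0, -0.002]]
force: [-0.1, 0.1, -1.1]
opening: 0.497
```

arm_command --translation '[[0,0,0],[0,0,0]]' --rotation '[[0,0,0],[0,0,0]]' --grip '[1,1]'

```text
time_s: 7.6
position: [0.6084, -0.1736, 0.0685]
tcp_rot: [[0.0, 0.001, 1.0], [-1.0, -0.001, 0.0], [0.001, -1.0, 0.001]]
force: [0.7, 0.9, -2.1]
opening: 0.499
```

arm_command --translation '[[0,0,0],[0,0,0],[0,0,0],[0,0,0],[0,0,0]]' --rotation '[[0,0,0],[0,0,0],[0,0,0],[0,0,0],[0,0,0]]' --grip '[-1,-1,-1,-1,-1]'

```text
time_s: 8.1
position: [0.608, -0.1733, 0.068]
tcp_rot: [[0.001, 0.0, 1.0], [-1.0, -0.0, 0.001], [0.0, -1.0, 0.0]]
force: [-0.6, -0.1, -0.1]
opening: 0.868
```

arm_command --translation '[[0,0,0],[0,0,0],[0,-0.3,0],[0,-0.7,0],[0,-1,0]]' --rotation '[[0,0,0],[0,0,0],[0,0,0],[0,0,0],[0,0,0]]' --grip '[-1,-1,-1,-1,-1]'

```text
time_s: 8.6
position: [0.6082, -0.1734, 0.149]
tcp_rot: [[0.001, 0.001, 1.0], [-1.0, -0.0, 0.001], [0.0, -1.0, 0.001]]
force: [0.3, -0.3, -0.2]
opening: 0.995
```

arm_command --translation '[[-0.3,0,-0.37],[-0.647,0,-0.74]]' --rotation '[[0,0,0],[0,0,0]]' --grip '[-1,-1]'

```text
time_s: 8.8
position: [0.5494, -0.1223, 0.1489]
tcp_rot: [[-0.001, 0.004, 1.0], [-1.0, -0.002, -0.001], [0.002, -1.0, 0.004]]
force: [-0.1, 1.0, -0.5]
opening: 1.002
```

arm_command --translation '[[-0.3,0,-0.37],[-0.647,0,-0.74]]' --rotation '[[0,0,0],[0,0,0]]' --grip '[-1,-1]'

```text
time_s: 9.0
position: [0.4884, -0.0692, 0.148]
tcp_rot: [[-0.0, 0.001, 1.0], [-1.0, -0.0, -0.0], [0.0, -1.0, 0.001]]
force: [0.0, -0.3, 0.8]
opening: 0.999
```

arm_command --translation '[[-0.3,0,-0.37],[-0.647,0,-0.74],[-0.647,0,-0.74],[-0.647,0,-0.74]]' --rotation '[[0,0,0],[0,0,0],[0,0,0],[0,0,0]]' --grip '[-1,-1,-1,-1]'

```text
time_s: 9.4
position: [0.4301, -0.0176, 0.1481]
tcp_rot: [[0.002, 0.001, 1.0], [-1.0, -0.0, 0.002], [0.0, -1.0, 0.001]]
force: [0.7, -0.6, -0.4]
opening: 1.002
```

Run:
```python
from fit import *
print(bot.read_state()['position'])
for n in['wrist','scene','top']:
    c=cap(n)
    for f,a in((cap_,('blue',(.608,-.174))),(cap_,('yellow',(.43,-.018))),(dock,('blue',))):
        try: print(n,f.__name__,a[0],f(c,*a).round(4))
        except Exception as e: print(n,a,'none')
```

```text
[ 0.43005111 -0.01760066  0.14807036]
wrist ('blue', (0.608, -0.174)) none
wrist cap_ yellow [ 0.4283 -0.0174]
wrist dock blue [ 0.4259 -0.0212  0.0469]
scene cap_ blue [ 0.5921 -0.2018]
scene cap_ yellow [ 0.4306 -0.0176]
scene dock blue [ 0.4335 -0.0183  0.0422]
top cap_ blue [ 0.6078 -0.174 ]
top ('yellow', (0.43, -0.018)) none
top dock blue [ 0.4469 -0.0214  0.028 ]
```

Blue is parked in grey at (0.608, -0.174). Next, yellow goes to the yellow dock.

arm_command --translation '[[0,0.4,0],[0,0.8,0],[0,1,0],[0,1,0]]' --rotation '[[0,0,0],[0,0,0],[0,0,0],[0,0,0]]' --grip '[-1,-1,-1,-1]'

```text
time_s: 9.95
position: [0.4303, -0.0187, 0.0658]
tcp_rot: [[-0.001, -0.003, 1.0], [-1.0, 0.001, -0.001], [-0.001, -1.0, -0.003]]
force: [-0.0, 0.4, -0.1]
opening: 1.002
```

arm_command --translation '[[0,0,0],[0,0,0],[0,0,0],[0,0,0],[0,0,0]]' --rotation '[[0,0,0],[0,0,0],[0,0,0],[0,0,0],[0,0,0]]' --grip '[1,1,1,1,1]'

```text
time_s: 10.45
position: [0.4305, -0.0181, 0.0683]
tcp_rot: [[0.001, 0.001, 1.0], [-1.0, -0.0, 0.001], [0.0, -1.0, 0.001]]
force: [-0.9, 0.1, 0.2]
opening: 0.631
```

arm_command --translation '[[0,0,0],[0,0,0],[0,0,0],[0,0,0],[0,0,0]]' --rotation '[[0,0,0],[0,0,0],[0,0,0],[0,0,0],[0,0,0]]' --grip '[1,1,1,1,1]'

```text
time_s: 10.95
position: [0.4299, -0.018, 0.068]
tcp_rot: [[0.001, -0.0, 1.0], [-1.0, 0.0, 0.001], [-0.0, -1.0, -0.0]]
force: [-1.0, -0.6, 5.0]
opening: 0.501
```

arm_command --translation '[[0,-0.2,0],[0,-0.5,0],[0,-0.8,0],[0,-1,0],[0,-1,0]]' --rotation '[[0,0,0],[0,0,0],[0,0,0],[0,0,0],[0,0,0]]' --grip '[1,1,1,1,1]'

```text
time_s: 11.45
position: [0.4316, -0.0184, 0.1492]
tcp_rot: [[0.001, 0.005, 1.0], [-1.0, -0.001, 0.001], [0.001, -1.0, 0.005]]
force: [0.2, -0.5, -1.7]
opening: 0.503
```

arm_command --translation '[[0.2,0,0.04],[0.4,0,0.08],[0.6,0,0.12],[0.8,0,0.167]]' --rotation '[[0,0,0],[0,0,0],[0,0,0],[0,0,0]]' --grip '[1,1,1,1]'

```text
time_s: 11.85
position: [0.4431, -0.0824, 0.1465]
tcp_rot: [[0.001, -0.002, 1.0], [-1.0, 0.001, 0.001], [-0.001, -1.0, -0.002]]
force: [-0.3, -0.3, -1.0]
opening: 0.497
```

arm_command --translation '[[0.2,0,0.04],[0.4,0,0.08],[0.6,0,0.12],[0.8,0,0.167]]' --rotation '[[0,0,0],[0,0,0],[0,0,0],[0,0,0]]' --grip '[1,1,1,1]'

```text
time_s: 12.25
position: [0.457, -0.1472, 0.1474]
tcp_rot: [[0.0, -0.001, 1.0], [-1.0, 0.0, 0.0], [-0.0, -1.0, -0.001]]
force: [0.6, -1.1, -1.8]
opening: 0.5
```

arm_command --translation '[[0.3,0,0.06],[0.55,0,0.11],[0.75,0,0.15],[0.81,0,0.167],[0.81,0,0.167]]' --rotation '[[0,0,0],[0,0,0],[0,0,0],[0,0,0],[0,0,0]]' --grip '[1,1,1,1,1]'

```text
time_s: 12.75
position: [0.4705, -0.2115, 0.1476]
tcp_rot: [[-0.001, 0.0, 1.0], [-1.0, 0.0, -0.001], [-0.0, -1.0, 0.0]]
force: [0.0, -0.5, -0.5]
opening: 0.494
```

arm_command --translation '[[0,0.25,0],[0,0.5,0],[0,0.75,0],[0,0.9,0],[0,0.98,0]]' --rotation '[[0,0,0],[0,0,0],[0,0,0],[0,0,0],[0,0,0]]' --grip '[1,1,1,1,1]'

```text
time_s: 13.25
position: [0.4697, -0.2097, 0.0684]
tcp_rot: [[0.001, -0.002, 1.0], [-1.0, 0.002, 0.001], [-0.002, -1.0, -0.002]]
force: [0.1, 0.3, -0.3]
opening: 0.498
```

arm_command --translation '[[0,0,0],[0,0,0]]' --rotation '[[0,0,0],[0,0,0]]' --grip '[1,1]'

```text
time_s: 13.45
position: [0.4707, -0.2109, 0.0698]
tcp_rot: [[0.001, 0.001, 1.0], [-1.0, -0.0, 0.001], [0.0, -1.0, 0.001]]
force: [-0.0, 0.7, -1.5]
opening: 0.498
```

arm_command --translation '[[0,0,0],[0,0,0],[0,0,0],[0,0,0],[0,0,0]]' --rotation '[[0,0,0],[0,0,0],[0,0,0],[0,0,0],[0,0,0]]' --grip '[-1,-1,-1,-1,-1]'

```text
time_s: 13.95
position: [0.4705, -0.2109, 0.0695]
tcp_rot: [[0.0, 0.0, 1.0], [-1.0, -0.0, 0.0], [0.0, -1.0, 0.0]]
force: [-0.3, 0.2, -0.1]
opening: 0.864
```

arm_command --translation '[[0,0,0],[0,0,0],[0,-0.3,0],[0,-0.7,0],[0,-1,0]]' --rotation '[[0,0,0],[0,0,0],[0,0,0],[0,0,0],[0,0,0]]' --grip '[-1,-1,-1,-1,-1]'

```text
time_s: 14.45
position: [0.4705, -0.2109, 0.1505]
tcp_rot: [[0.0, 0.0, 1.0], [-1.0, -0.0, 0.0], [0.0, -1.0, 0.0]]
force: [-0.5, 0.6, -0.6]
opening: 0.998
```

arm_command --translation '[[-0.11,0,0.43],[-0.23,0,0.86]]' --rotation '[[0,0,0],[0,0,0]]' --grip '[-1,-1]'

```text
time_s: 14.65
position: [0.5399, -0.1928, 0.1507]
tcp_rot: [[-0.001, 0.002, 1.0], [-1.0, -0.001, -0.001], [0.001, -1.0, 0.002]]
force: [0.6, -0.6, 0.1]
opening: 0.999
```

arm_command --translation '[[-0.11,0,0.43],[-0.23,0,0.86],[-0.23,0,0.86],[-0.23,0,0.86]]' --rotation '[[0,0,0],[0,0,0],[0,0,0],[0,0,0]]' --grip '[-1,-1,-1,-1]'

```text
time_s: 15.05
position: [0.6078, -0.1734, 0.1488]
tcp_rot: [[0.002, -0.001, 1.0], [-1.0, 0.0, 0.002], [-0.0, -1.0, -0.001]]
force: [-1.5, -0.3, 0.1]
opening: 0.999
```

Run:
```python
from fit import *
print(bot.read_state()['position'])
c=cap('wrist');print(cap_(c,'blue',(.608,-.174)))
c=find('scene',['bottle_yellow_mid'],[.048]);print(dock(c,'blue'))
a=cv2.resize(c['image'][90:270,110:350],None,fx=2,fy=2);cv2.imwrite('pics/y.png',a)
```

```text
[ 0.60777091 -0.17335533  0.14878607]
[ 0.60789252 -0.17384942]
scene bottle_yellow_mid [(0.94, [212.0, 124.0], [0.4721, -0.2106]), (0.19, [314.0, 308.0], [0.639, 0.1611])]
[ 0.43286843 -0.01810598  0.04267098]
```

View pics/y.png

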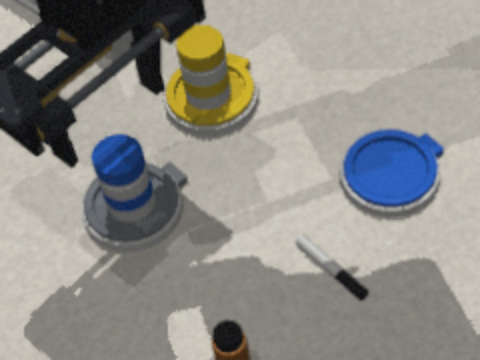

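Yellow stands upright in the yellow dock (crop 208,85), blue stands in grey (125,180), and the blue dock is empty at (390,165). Next, blue goes to the blue dock.

arm_command --translation '[[0,0.4,0],[0,0.8,0],[0,1,0],[0,1,0]]' --rotation '[[0,0,0],[0,0,0],[0,0,0],[0,0,0]]' --grip '[-1,-1,-1,-1]'

```text
time_s: 15.6
position: [0.6054, -0.1735, 0.0669]
tcp_rot: [[-0.001, -0.006, 1.0], [-1.0, 0.003, -0.0], [-0.003, -1.0, -0.006]]
force: [-0.1, 0.3, 0.7]
opening: 0.998
```

arm_command --translation '[[0,0.02,0],[0,0.02,0],[0,0.02,0],[0,0.02,0],[0,0.02,0]]' --rotation '[[0,0,0],[0,0,0],[0,0,0],[0,0,0],[0,0,0]]' --grip '[1,1,1,1,1]'

```text
time_s: 16.1
position: [0.6083, -0.1741, 0.0685]
tcp_rot: [[0.001, 0.001, 1.0], [-1.0, -0.001, 0.001], [0.001, -1.0, 0.001]]
force: [-0.7, 0.5, -0.7]
opening: 0.633
```

arm_command --translation '[[0,0,0],[0,0,0],[0,0,0],[0,0,0],[0,0,0]]' --rotation '[[0,0,0],[0,0,0],[0,0,0],[0,0,0],[0,0,0]]' --grip '[1,1,1,1,1]'

```text
time_s: 16.6
position: [0.6082, -0.174, 0.068]
tcp_rot: [[0.001, 0.0, 1.0], [-1.0, -0.0, 0.001], [0.0, -1.0, 0.0]]
force: [-0.1, 1.1, 3.2]
opening: 0.497
```

arm_command --translation '[[0,-0.2,0],[0,-0.5,0],[0,-0.8,0],[0,-1,0],[0,-1,0]]' --rotation '[[0,0,0],[0,0,0],[0,0,0],[0,0,0],[0,0,0]]' --grip '[1,1,1,1,1]'

```text
time_s: 17.1
position: [0.6095, -0.1747, 0.1509]
tcp_rot: [[0.001, 0.005, 1.0], [-1.0, -0.003, 0.001], [0.003, -1.0, 0.005]]
force: [0.4, -0.2, -2.0]
opening: 0.497
```

arm_command --translation '[[-0.16,0,-0.18],[-0.32,0,-0.36],[-0.48,0,-0.54],[-0.648,0,-0.73]]' --rotation '[[0,0,0],[0,0,0],[0,0,0],[0,0,0]]' --grip '[1,1,1,1]'

```text
time_s: 17.5
position: [0.5483, -0.1215, 0.1469]
tcp_rot: [[0.0, -0.002, 1.0], [-1.0, 0.001, 0.0], [-0.001, -1.0, -0.002]]
force: [-0.3, 0.0, -2.2]
opening: 0.5
```

arm_command --translation '[[-0.16,0,-0.18],[-0.32,0,-0.36],[-0.48,0,-0.54],[-0.648,0,-0.73]]' --rotation '[[0,0,0],[0,0,0],[0,0,0],[0,0,0]]' --grip '[1,1,1,1]'

```text
time_s: 17.9
position: [0.49, -0.0697, 0.1472]
tcp_rot: [[0.0, -0.001, 1.0], [-1.0, 0.0, 0.0], [-0.0, -1.0, -0.001]]
force: [0.7, -0.8, -1.6]
opening: 0.497
```

arm_command --translation '[[-0.2,0,-0.23],[-0.4,0,-0.45],[-0.55,0,-0.62],[-0.648,0,-0.73],[-0.648,0,-0.73]]' --rotation '[[0,0,0],[0,0,0],[0,0,0],[0,0,0],[0,0,0]]' --grip '[1,1,1,1,1]'

```text
time_s: 18.4
position: [0.4307, -0.0175, 0.1474]
tcp_rot: [[0.002, -0.003, 1.0], [-1.0, 0.001, 0.002], [-0.001, -1.0, -0.003]]
force: [-0.1, 0.1, -1.6]
opening: 0.497
```

arm_command --translation '[[0,0.25,0.01],[0,0.5,0.01],[0,0.75,0.01],[0,0.9,0.01],[0,0.98,0.01]]' --rotation '[[0,0,0],[0,0,0],[0,0,0],[0,0,0],[0,0,0]]' --grip '[1,1,1,1,1]'

```text
time_s: 18.9
position: [0.4345, -0.0193, 0.0682]
tcp_rot: [[0.0, 0.0, 1.0], [-1.0, -0.0, 0.0], [0.0, -1.0, 0.0]]
force: [0.0, -0.3, -1.8]
opening: 0.499
```

arm_command --translation '[[0,0,0],[0,0,0]]' --rotation '[[0,0,0],[0,0,0]]' --grip '[1,1]'

```text
time_s: 19.1
position: [0.4342, -0.0189, 0.0695]
tcp_rot: [[0.0, 0.001, 1.0], [-1.0, -0.0, 0.0], [0.0, -1.0, 0.001]]
force: [1.7, -0.7, -1.3]
opening: 0.503
```

arm_command --translation '[[0,0,0],[0,0,0],[0,0,0],[0,0,0],[0,0,0]]' --rotation '[[0,0,0],[0,0,0],[0,0,0],[0,0,0],[0,0,0]]' --grip '[-1,-1,-1,-1,-1]'

```text
time_s: 19.6
position: [0.4336, -0.0186, 0.0696]
tcp_rot: [[0.001, 0.001, 1.0], [-1.0, -0.0, 0.001], [0.0, -1.0, 0.001]]
force: [-0.1, -0.7, 0.1]
opening: 0.866
```

arm_command --translation '[[0,0,0],[0,0,0],[0,-0.3,0],[0,-0.7,0],[0,-1,0]]' --rotation '[[0,0,0],[0,0,0],[0,0,0],[0,0,0],[0,0,0]]' --grip '[-1,-1,-1,-1,-1]'

```text
time_s: 20.1
position: [0.4334, -0.0185, 0.1504]
tcp_rot: [[0.001, -0.0, 1.0], [-1.0, 0.0, 0.001], [-0.0, -1.0, -0.0]]
force: [0.2, -0.6, -0.2]
opening: 1.0
```

arm_command --translation '[[-0.42,0,0.1],[-0.837,0,0.19]]' --rotation '[[0,0,0],[0,0,0]]' --grip '[-1,-1]'

```text
time_s: 20.3
position: [0.4496, 0.0484, 0.1504]
tcp_rot: [[-0.002, 0.003, 1.0], [-1.0, -0.0, -0.002], [0.0, -1.0, 0.003]]
force: [0.8, 0.1, 0.2]
opening: 0.999
```

arm_command --translation '[[-0.42,0,0.1],[-0.837,0,0.19]]' --rotation '[[0,0,0],[0,0,0]]' --grip '[-1,-1]'

```text
time_s: 20.5
position: [0.464, 0.1166, 0.1495]
tcp_rot: [[0.0, 0.0, 1.0], [-1.0, -0.0, 0.0], [0.0, -1.0, 0.0]]
force: [0.5, -0.1, 0.6]
opening: 1.001
```

arm_command --translation '[[-0.42,0,0.1],[-0.837,0,0.19],[-0.837,0,0.19],[-0.837,0,0.19]]' --rotation '[[0,0,0],[0,0,0],[0,0,0],[0,0,0]]' --grip '[-1,-1,-1,-1]'

```text
time_s: 20.9
position: [0.4784, 0.1828, 0.1491]
tcp_rot: [[0.003, -0.001, 1.0], [-1.0, -0.0, 0.003], [0.0, -1.0, -0.001]]
force: [0.2, 0.2, 0.2]
opening: 0.995
```

Run:
```python
from fit import *
print(bot.read_state()['position'])
c=cap('wrist');print(cap_(c,'red',(.4787,.183)))
w=c['image']
c=find('scene',['bottle_yellow_mid','bottle_blue_mid','bottle_red_mid','bottle_green_mid'],[.048]*4)
c2=find('top',['bottle_yellow_mid','bottle_blue_mid','bottle_red_mid','bottle_green_mid'],[.048]*4)
cv2.imwrite('pics/b.png',np.vstack([c['image'][70:350],w[:300]]))
```

```text
[0.47840472 0.18276408 0.14907179]
[0.47704785 0.18571786]
scene bottle_yellow_mid [(0.74, [213.0, 126.0], [0.475, -0.2063])]
scene bottle_blue_mid [(0.75, [307.0, 159.0], [0.4242, -0.0212])]
scene bottle_red_mid [(0.63, [389.0, 244.0], [0.4777, 0.1863]), (0.18, [216.0, 141.0], [0.497, -0.1764])]
scene bottle_green_mid [(0.94, [315.0, 310.0], [0.6406, 0.1642])]
top bottle_yellow_mid [(0.77, [411.0, 248.0], [0.4738, -0.2136])]
top bottle_blue_mid [(0.82, [298.0, 271.0], [0.4368, -0.019])]
top bottle_red_mid [(0.96, [181.0, 244.0], [0.482, 0.1805])]
top bottle_green_mid [(0.63, [299.0, 274.0], [0.4314, -0.0209]), (0.57, [194.0, 151.0], [0.6425, 0.1595])]
```

View pics/b.png

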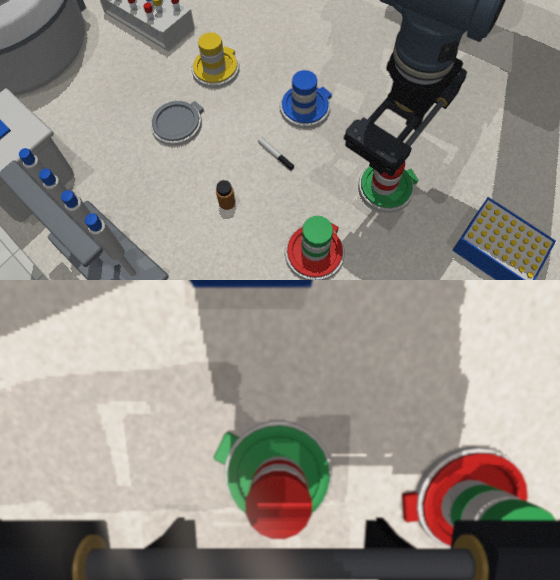

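Yellow and blue stand in their own docks and grey is empty. In the wrist part the red cap sits between the jaws at (279,505). Next, red goes to grey.

arm_command --translation '[[0,0.4,0],[0,0.8,0],[0,1,0],[-0.01,1,0]]' --rotation '[[0,0,0],[0,0,0],[0,0,0],[0,0,0]]' --grip '[-1,-1,-1,-1]'

```text
time_s: 21.85
position: [0.4774, 0.1828, 0.0673]
tcp_rot: [[0.0, -0.005, 1.0], [-1.0, -0.001, 0.0], [0.001, -1.0, -0.005]]
force: [0.0, 0.8, 0.3]
opening: 1.001
```

arm_command --translation '[[0,0.02,0],[0,0.02,0],[0,0.02,0],[0,0.02,0],[0,0.02,0]]' --rotation '[[0,0,0],[0,0,0],[0,0,0],[0,0,0],[0,0,0]]' --grip '[1,1,1,1,1]'

```text
time_s: 22.35
position: [0.4793, 0.1832, 0.0684]
tcp_rot: [[0.001, 0.001, 1.0], [-1.0, 0.0, 0.001], [-0.0, -1.0, 0.001]]
force: [-0.5, 0.3, -0.4]
opening: 0.63
```

arm_command --translation '[[0,0,0],[0,0,0],[0,0,0],[0,0,0],[0,0,0]]' --rotation '[[0,0,0],[0,0,0],[0,0,0],[0,0,0],[0,0,0]]' --grip '[1,1,1,1,1]'

```text
time_s: 22.85
position: [0.4789, 0.1832, 0.068]
tcp_rot: [[0.001, -0.0, 1.0], [-1.0, 0.0, 0.001], [-0.0, -1.0, -0.0]]
force: [-0.9, 0.5, 4.7]
opening: 0.496
```

arm_command --translation '[[0,-0.2,0],[0,-0.5,0],[0,-0.8,0],[0,-1,0],[0,-1,0]]' --rotation '[[0,0,0],[0,0,0],[0,0,0],[0,0,0],[0,0,0]]' --grip '[1,1,1,1,1]'

```text
time_s: 23.35
position: [0.4805, 0.1834, 0.1493]
tcp_rot: [[0.001, 0.005, 1.0], [-1.0, 0.001, 0.001], [-0.001, -1.0, 0.005]]
force: [0.5, -0.6, -0.8]
opening: 0.498
```

arm_command --translation '[[0.2,0,0.07],[0.4,0,0.15],[0.65,0,0.24],[0.892,0,0.324]]' --rotation '[[0,0,0],[0,0,0],[0,0,0],[0,0,0]]' --grip '[1,1,1,1]'

```text
time_s: 23.75
position: [0.5045, 0.1112, 0.1463]
tcp_rot: [[0.001, -0.002, 1.0], [-1.0, -0.0, 0.001], [0.0, -1.0, -0.002]]
force: [-0.1, -0.1, -0.7]
opening: 0.497
```

arm_command --translation '[[0.3,0,0.11],[0.6,0,0.22],[0.892,0,0.324]]' --rotation '[[0,0,0],[0,0,0],[0,0,0]]' --grip '[1,1,1]'

```text
time_s: 24.05
position: [0.5305, 0.0395, 0.1462]
tcp_rot: [[0.0, -0.002, 1.0], [-1.0, 0.0, 0.0], [-0.0, -1.0, -0.002]]
force: [0.1, 0.2, -1.2]
opening: 0.495
```

arm_command --translation '[[0.3,0,0.11],[0.6,0,0.22],[0.892,0,0.324]]' --rotation '[[0,0,0],[0,0,0],[0,0,0]]' --grip '[1,1,1]'

```text
time_s: 24.35
position: [0.5565, -0.0318, 0.146]
tcp_rot: [[0.0, -0.002, 1.0], [-1.0, 0.001, 0.0], [-0.001, -1.0, -0.002]]
force: [-0.1, -0.1, -1.4]
opening: 0.497
```

arm_command --translation '[[0.3,0,0.11],[0.6,0,0.22],[0.892,0,0.324]]' --rotation '[[0,0,0],[0,0,0],[0,0,0]]' --grip '[1,1,1]'

```text
time_s: 24.65
position: [0.5824, -0.1031, 0.1459]
tcp_rot: [[0.0, -0.002, 1.0], [-1.0, 0.001, 0.0], [-0.001, -1.0, -0.002]]
force: [0.0, 0.6, -1.5]
opening: 0.496
```

arm_command --translation '[[0.3,0,0.11],[0.55,0,0.2],[0.75,0,0.27],[0.892,0,0.324],[0.892,0,0.324]]' --rotation '[[0,0,0],[0,0,0],[0,0,0],[0,0,0],[0,0,0]]' --grip '[1,1,1,1,1]'

```text
time_s: 25.15
position: [0.6092, -0.175, 0.147]
tcp_rot: [[-0.001, 0.0, 1.0], [-1.0, -0.0, -0.001], [0.0, -1.0, 0.0]]
force: [-0.2, 0.9, -0.5]
opening: 0.496
```

arm_command --translation '[[0,0.25,0],[0,0.5,0],[0,0.75,0],[0,0.9,0],[0,0.98,0]]' --rotation '[[0,0,0],[0,0,0],[0,0,0],[0,0,0],[0,0,0]]' --grip '[1,1,1,1,1]'

```text
time_s: 25.65
position: [0.6078, -0.1723, 0.068]
tcp_rot: [[0.001, -0.003, 1.0], [-1.0, 0.001, 0.001], [-0.001, -1.0, -0.003]]
force: [0.1, -0.3, 8.5]
opening: 0.501
```

arm_command --translation '[[0,0,0],[0,0,0]]' --rotation '[[0,0,0],[0,0,0]]' --grip '[1,1]'

```text
time_s: 25.85
position: [0.6093, -0.1735, 0.0699]
tcp_rot: [[0.001, 0.001, 1.0], [-1.0, -0.001, 0.001], [0.001, -1.0, 0.001]]
force: [0.0, 0.7, -0.9]
opening: 0.496
```

arm_command --translation '[[0,0,0],[0,0,0],[0,0,0],[0,0,0],[0,0,0]]' --rotation '[[0,0,0],[0,0,0],[0,0,0],[0,0,0],[0,0,0]]' --grip '[-1,-1,-1,-1,-1]'

```text
time_s: 26.35
position: [0.6089, -0.1736, 0.0695]
tcp_rot: [[0.0, 0.0, 1.0], [-1.0, -0.0, 0.0], [0.0, -1.0, 0.0]]
force: [0.6, 0.3, 0.2]
opening: 0.872
```

arm_command --translation '[[0,0,0],[0,0,0],[0,-0.3,0],[0,-0.7,0],[0,-1,0]]' --rotation '[[0,0,0],[0,0,0],[0,0,0],[0,0,0],[0,0,0]]' --grip '[-1,-1,-1,-1,-1]'

```text
time_s: 26.85
position: [0.6091, -0.1737, 0.1506]
tcp_rot: [[0.001, 0.001, 1.0], [-1.0, -0.0, 0.001], [0.0, -1.0, 0.001]]
force: [0.9, -0.7, -0.1]
opening: 0.993
```

arm_command --translation '[[-0.42,0,0.04],[-0.845,0,0.075]]' --rotation '[[0,0,0],[0,0,0]]' --grip '[-1,-1]'

```text
time_s: 27.05
position: [0.6156, -0.1066, 0.1507]
tcp_rot: [[-0.002, 0.003, 1.0], [-1.0, -0.001, -0.002], [0.001, -1.0, 0.003]]
force: [0.8, 0.6, -0.3]
opening: 0.998
```

arm_command --translation '[[-0.42,0,0.04],[-0.845,0,0.075]]' --rotation '[[0,0,0],[0,0,0]]' --grip '[-1,-1]'

```text
time_s: 27.25
position: [0.6207, -0.0373, 0.1495]
tcp_rot: [[-0.0, 0.0, 1.0], [-1.0, 0.0, -0.0], [-0.0, -1.0, 0.0]]
force: [0.7, 0.1, -0.1]
opening: 1.002
```

arm_command --translation '[[-0.42,0,0.04],[-0.845,0,0.075]]' --rotation '[[0,0,0],[0,0,0]]' --grip '[-1,-1]'

```text
time_s: 27.45
position: [0.6266, 0.0306, 0.1494]
tcp_rot: [[0.0, 0.0, 1.0], [-1.0, -0.0, 0.0], [0.0, -1.0, 0.0]]
force: [-0.8, -1.3, -0.4]
opening: 0.999
```

arm_command --translation '[[-0.42,0,0.04],[-0.845,0,0.075]]' --rotation '[[0,0,0],[0,0,0]]' --grip '[-1,-1]'

```text
time_s: 27.65
position: [0.6326, 0.0982, 0.1493]
tcp_rot: [[0.0, -0.0, 1.0], [-1.0, -0.0, 0.0], [0.0, -1.0, -0.0]]
force: [-0.0, -0.4, -1.0]
opening: 0.998
```

arm_command --translation '[[-0.42,0,0.04],[-0.845,0,0.075],[-0.845,0,0.075],[-0.845,0,0.075]]' --rotation '[[0,0,0],[0,0,0],[0,0,0],[0,0,0]]' --grip '[-1,-1,-1,-1]'

```text
time_s: 28.05
position: [0.6382, 0.1652, 0.1491]
tcp_rot: [[0.003, -0.0, 1.0], [-1.0, -0.001, 0.003], [0.001, -1.0, -0.0]]
force: [-0.4, -0.4, -0.3]
opening: 1.0
```

Run:
```python
from fit import *
print(bot.read_state()['position'])
c=cap('wrist');print(cap_(c,'green',(.638,.1635)));w=c['image']
c=cap('top');print('red in grey',cap_(c,'red',(.608,-.174)))
c=cap('scene');print('red in grey',cap_(c,'red',(.608,-.174)),'green dock',dock(c,'green'))
cv2.imwrite('pics/d.png',np.vstack([c['image'][70:350],w[:300]]))
```

```text
[0.63823932 0.16515182 0.14912173]
[0.63758801 0.16658097]
red in grey [ 0.60859748 -0.17104607]
red in grey [ 0.61080328 -0.17151089] green dock [0.47819768 0.1885682  0.0419954 ]
```

View pics/d.png

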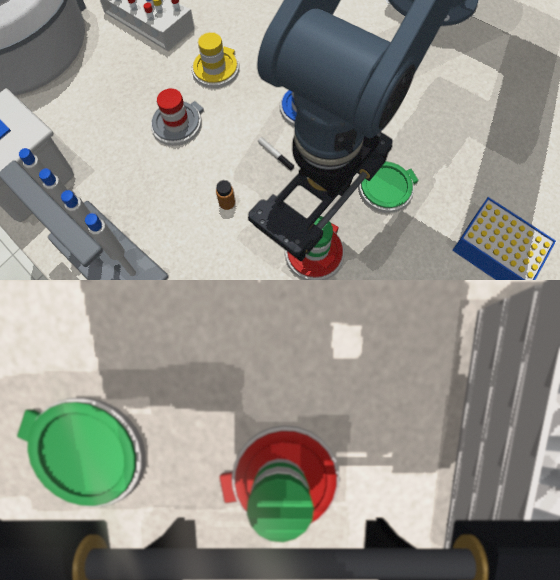

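Red is parked in grey, green is centred between the jaws (279,510), and the green dock is empty. Next, green goes to the green dock.

arm_command --translation '[[0,0.4,0],[0,0.8,0],[0,1,0],[0,1,0]]' --rotation '[[0,0,0],[0,0,0],[0,0,0],[0,0,0]]' --grip '[-1,-1,-1,-1]'

```text
time_s: 28.6
position: [0.6367, 0.1631, 0.0666]
tcp_rot: [[-0.001, -0.006, 1.0], [-1.0, -0.001, -0.001], [0.001, -1.0, -0.006]]
force: [0.0, -0.3, 0.2]
opening: 0.999
```

arm_command --translation '[[0,0.02,0],[0,0.02,0],[0,0.02,0],[0,0.02,0],[0,0.02,0]]' --rotation '[[0,0,0],[0,0,0],[0,0,0],[0,0,0],[0,0,0]]' --grip '[1,1,1,1,1]'

```text
time_s: 29.1
position: [0.6389, 0.1646, 0.0685]
tcp_rot: [[0.001, 0.001, 1.0], [-1.0, 0.0, 0.001], [-0.0, -1.0, 0.001]]
force: [-0.7, 0.5, -0.2]
opening: 0.628
```

arm_command --translation '[[0,0,0],[0,0,0],[0,0,0],[0,0,0],[0,0,0]]' --rotation '[[0,0,0],[0,0,0],[0,0,0],[0,0,0],[0,0,0]]' --grip '[1,1,1,1,1]'

```text
time_s: 29.6
position: [0.6387, 0.1645, 0.0681]
tcp_rot: [[0.001, 0.0, 1.0], [-1.0, 0.0, 0.001], [-0.0, -1.0, 0.0]]
force: [-1.0, 0.2, 3.0]
opening: 0.493
```

arm_command --translation '[[0,-0.2,0],[0,-0.5,0],[0,-0.8,0],[0,-1,0],[0,-1,0]]' --rotation '[[0,0,0],[0,0,0],[0,0,0],[0,0,0],[0,0,0]]' --grip '[1,1,1,1,1]'

```text
time_s: 30.1
position: [0.6406, 0.1646, 0.1512]
tcp_rot: [[0.001, 0.006, 1.0], [-1.0, 0.001, 0.001], [-0.001, -1.0, 0.006]]
force: [1.2, 0.4, -0.3]
opening: 0.498
```

arm_command --translation '[[-0.04,0,-0.25],[-0.08,0,-0.5],[-0.11,0,-0.75],[-0.15,0,-1]]' --rotation '[[0,0,0],[0,0,0],[0,0,0],[0,0,0]]' --grip '[1,1,1,1]'

```text
time_s: 30.5
position: [0.5571, 0.1762, 0.1469]
tcp_rot: [[0.0, -0.002, 1.0], [-1.0, -0.0, 0.0], [0.0, -1.0, -0.002]]
force: [-0.0, -0.8, -1.4]
opening: 0.501
```

arm_command --translation '[[-0.04,0,-0.3],[-0.08,0,-0.6],[-0.12,0,-0.85],[-0.14,0,-1],[-0.14,0,-1]]' --rotation '[[0,0,0],[0,0,0],[0,0,0],[0,0,0],[0,0,0]]' --grip '[1,1,1,1,1]'

```text
time_s: 31.0
position: [0.4763, 0.1876, 0.1473]
tcp_rot: [[0.001, -0.003, 1.0], [-1.0, -0.0, 0.001], [0.0, -1.0, -0.003]]
force: [-1.0, 0.2, -0.9]
opening: 0.498
```

arm_command --translation '[[0,0.25,0],[0,0.5,0],[0,0.75,0],[0,0.9,0],[0,0.98,0]]' --rotation '[[0,0,0],[0,0,0],[0,0,0],[0,0,0],[0,0,0]]' --grip '[1,1,1,1,1]'

```text
time_s: 31.5
position: [0.4793, 0.1873, 0.0682]
tcp_rot: [[0.0, -0.0, 1.0], [-1.0, -0.0, 0.0], [0.0, -1.0, -0.0]]
force: [-1.1, -0.8, -0.6]
opening: 0.497
```

arm_command --translation '[[0,0,0],[0,0,0]]' --rotation '[[0,0,0],[0,0,0]]' --grip '[1,1]'

```text
time_s: 31.7
position: [0.4793, 0.1876, 0.0697]
tcp_rot: [[0.0, 0.001, 1.0], [-1.0, 0.0, 0.0], [-0.0, -1.0, 0.001]]
force: [-0.2, -0.7, -1.6]
opening: 0.493
```

arm_command --translation '[[0,0,0],[0,0,0],[0,0,0],[0,0,0],[0,0,0]]' --rotation '[[0,0,0],[0,0,0],[0,0,0],[0,0,0],[0,0,0]]' --grip '[-1,-1,-1,-1,-1]'

```text
time_s: 32.2
position: [0.4787, 0.1876, 0.0696]
tcp_rot: [[0.001, 0.0, 1.0], [-1.0, 0.0, 0.001], [-0.0, -1.0, 0.0]]
force: [0.1, 0.2, -0.0]
opening: 0.87
```

arm_command --translation '[[0,0,0],[0,0,0],[0,-0.3,0],[0,-0.7,0],[0,-1,0]]' --rotation '[[0,0,0],[0,0,0],[0,0,0],[0,0,0],[0,0,0]]' --grip '[-1,-1,-1,-1,-1]'

```text
time_s: 32.7
position: [0.4787, 0.1876, 0.1505]
tcp_rot: [[0.0, 0.0, 1.0], [-1.0, 0.0, 0.0], [-0.0, -1.0, 0.0]]
force: [0.2, 0.6, -0.1]
opening: 1.002
```

arm_command --translation '[[0.45,0,0.16],[0.9,0,0.327]]' --rotation '[[0,0,0],[0,0,0]]' --grip '[-1,-1]'

```text
time_s: 32.9
position: [0.5052, 0.1157, 0.1505]
tcp_rot: [[0.004, 0.002, 1.0], [-1.0, 0.0, 0.004], [-0.0, -1.0, 0.002]]
force: [1.4, -0.9, -0.4]
opening: 1.002
```

arm_command --translation '[[0.45,0,0.16],[0.9,0,0.327]]' --rotation '[[0,0,0],[0,0,0]]' --grip '[-1,-1]'

```text
time_s: 33.1
position: [0.5312, 0.0424, 0.1495]
tcp_rot: [[0.001, 0.0, 1.0], [-1.0, 0.0, 0.001], [-0.0, -1.0, 0.0]]
force: [0.5, -0.1, -0.8]
opening: 0.999
```

arm_command --translation '[[0.45,0,0.16],[0.9,0,0.327]]' --rotation '[[0,0,0],[0,0,0]]' --grip '[-1,-1]'

```text
time_s: 33.3
position: [0.5573, -0.0299, 0.1493]
tcp_rot: [[0.0, -0.0, 1.0], [-1.0, 0.0, 0.0], [-0.0, -1.0, -0.0]]
force: [0.5, 0.6, -0.5]
opening: 0.998
```

arm_command --translation '[[0.45,0,0.16],[0.9,0,0.327]]' --rotation '[[0,0,0],[0,0,0]]' --grip '[-1,-1]'

```text
time_s: 33.5
position: [0.5834, -0.1019, 0.1492]
tcp_rot: [[0.0, -0.001, 1.0], [-1.0, 0.0, 0.0], [-0.0, -1.0, -0.001]]
force: [1.1, 0.5, 0.1]
opening: 0.997
```

arm_command --translation '[[0.45,0,0.16],[0.9,0,0.327],[0.9,0,0.327],[0.9,0,0.327]]' --rotation '[[0,0,0],[0,0,0],[0,0,0],[0,0,0]]' --grip '[-1,-1,-1,-1]'

```text
time_s: 33.9
position: [0.6092, -0.1731, 0.1488]
tcp_rot: [[-0.001, -0.001, 1.0], [-1.0, 0.001, -0.001], [-0.001, -1.0, -0.001]]
force: [0.0, 0.4, 1.2]
opening: 1.0
```

Run:
```python
from fit import *
print(bot.read_state()['position'])
c=cap('wrist');print(cap_(c,'red',(.609,-.171)))
c=cap('top');print('green',cap_(c,'green',(.478,.188)),'reddock',dock(c,'red'))
c=cap('scene');print('green',cap_(c,'green',(.478,.188)),'reddock',dock(c,'red'))
cv2.imwrite('pics/e.png',c['image'])
```

```text
[ 0.60917491 -0.17306289  0.14884857]
[ 0.60904206 -0.17050185]
green [0.48691699 0.18688258] reddock [0.64156538 0.16637646 0.04189242]
green [0.48153401 0.18906021] reddock [0.64304255 0.16698447 0.04221519]
```

View pics/e.png

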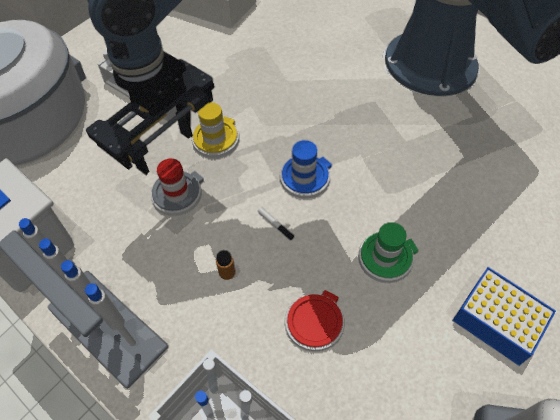

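Green stands in the green dock (388,250) and the red dock is empty (315,320). Last transfer: red goes to the red dock.

arm_command --translation '[[-0.02,0.4,0],[-0.03,0.8,0],[-0.03,1,0],[-0.03,1,0]]' --rotation '[[0,0,0],[0,0,0],[0,0,0],[0,0,0]]' --grip '[-1,-1,-1,-1]'

```text
time_s: 34.45
position: [0.6076, -0.1681, 0.0669]
tcp_rot: [[0.002, -0.006, 1.0], [-1.0, 0.003, 0.002], [-0.003, -1.0, -0.006]]
force: [0.3, -0.4, -0.2]
opening: 0.998
```

arm_command --translation '[[0,0.02,0],[0,0.02,0],[0,0.02,0],[0,0.02,0],[0,0.02,0]]' --rotation '[[0,0,0],[0,0,0],[0,0,0],[0,0,0],[0,0,0]]' --grip '[1,1,1,1,1]'

```text
time_s: 34.95
position: [0.6099, -0.1702, 0.0685]
tcp_rot: [[0.0, 0.001, 1.0], [-1.0, -0.001, 0.0], [0.001, -1.0, 0.001]]
force: [0.4, 0.0, 0.5]
opening: 0.627
```

arm_command --translation '[[0,0,0],[0,0,0],[0,0,0],[0,0,0],[0,0,0]]' --rotation '[[0,0,0],[0,0,0],[0,0,0],[0,0,0],[0,0,0]]' --grip '[1,1,1,1,1]'

```text
time_s: 35.45
position: [0.6097, -0.1701, 0.068]
tcp_rot: [[0.0, 0.0, 1.0], [-1.0, -0.0, 0.0], [0.0, -1.0, 0.0]]
force: [-0.2, 0.5, 4.1]
opening: 0.498
```

arm_command --translation '[[0,-0.2,0],[0,-0.5,0],[0,-0.8,0],[0,-1,0],[0,-1,0]]' --rotation '[[0,0,0],[0,0,0],[0,0,0],[0,0,0],[0,0,0]]' --grip '[1,1,1,1,1]'

```text
time_s: 35.95
position: [0.6113, -0.1707, 0.151]
tcp_rot: [[0.001, 0.006, 1.0], [-1.0, -0.003, 0.001], [0.003, -1.0, 0.006]]
force: [-0.4, -0.2, -0.7]
opening: 0.499
```

arm_command --translation '[[-0.2,0,0.02],[-0.4,0,0.04],[-0.6,0,0.06],[-0.843,0,0.084]]' --rotation '[[0,0,0],[0,0,0],[0,0,0],[0,0,0]]' --grip '[1,1,1,1]'

```text
time_s: 36.35
position: [0.6156, -0.1004, 0.1466]
tcp_rot: [[0.001, -0.002, 1.0], [-1.0, 0.001, 0.001], [-0.001, -1.0, -0.002]]
force: [1.0, 0.4, -0.6]
opening: 0.5
```

arm_command --translation '[[-0.28,0,0.03],[-0.56,0,0.056],[-0.843,0,0.084]]' --rotation '[[0,0,0],[0,0,0],[0,0,0]]' --grip '[1,1,1]'

```text
time_s: 36.65
position: [0.6222, -0.0323, 0.1467]
tcp_rot: [[0.002, -0.002, 1.0], [-1.0, 0.001, 0.002], [-0.001, -1.0, -0.002]]
force: [0.5, 0.1, -1.0]
opening: 0.493
```

arm_command --translation '[[-0.28,0,0.03],[-0.56,0,0.056],[-0.843,0,0.084]]' --rotation '[[0,0,0],[0,0,0],[0,0,0]]' --grip '[1,1,1]'

```text
time_s: 36.95
position: [0.6286, 0.0351, 0.1466]
tcp_rot: [[0.002, -0.002, 1.0], [-1.0, 0.001, 0.002], [-0.001, -1.0, -0.002]]
force: [0.8, -0.4, -1.6]
opening: 0.499
```

arm_command --translation '[[-0.28,0,0.03],[-0.56,0,0.056],[-0.843,0,0.084]]' --rotation '[[0,0,0],[0,0,0],[0,0,0]]' --grip '[1,1,1]'

```text
time_s: 37.25
position: [0.6351, 0.1025, 0.1466]
tcp_rot: [[0.002, -0.003, 1.0], [-1.0, 0.0, 0.002], [-0.0, -1.0, -0.003]]
force: [0.2, 0.3, -1.4]
opening: 0.5
```

arm_command --translation '[[-0.28,0,0.03],[-0.53,0,0.053],[-0.73,0,0.073],[-0.843,0,0.084],[-0.843,0,0.084]]' --rotation '[[0,0,0],[0,0,0],[0,0,0],[0,0,0],[0,0,0]]' --grip '[1,1,1,1,1]'

```text
time_s: 37.75
position: [0.6425, 0.169, 0.1472]
tcp_rot: [[0.003, -0.001, 1.0], [-1.0, 0.0, 0.003], [-0.0, -1.0, -0.001]]
force: [-1.3, 0.3, -1.2]
opening: 0.5
```

Lower with about 1 mm of y correction, release, rise and move clear for the final look.

arm_command --translation '[[0.01,0.25,0],[0.01,0.5,0],[0.01,0.75,0],[0.01,0.9,0],[0.01,0.98,0]]' --rotation '[[0,0,0],[0,0,0],[0,0,0],[0,0,0],[0,0,0]]' --grip '[1,1,1,1,1]'

```text
time_s: 38.25
position: [0.6423, 0.1656, 0.068]
tcp_rot: [[-0.0, -0.002, 1.0], [-1.0, -0.0, -0.0], [0.0, -1.0, -0.002]]
force: [-0.5, -0.9, 14.3]
opening: 0.502
```

arm_command --translation '[[0,0,0],[0,0,0]]' --rotation '[[0,0,0],[0,0,0]]' --grip '[1,1]'

```text
time_s: 38.45
position: [0.6437, 0.1662, 0.07]
tcp_rot: [[0.0, 0.001, 1.0], [-1.0, 0.0, 0.0], [-0.0, -1.0, 0.001]]
force: [0.1, -0.2, -1.2]
opening: 0.499
```

arm_command --translation '[[0,0,0],[0,0,0],[0,0,0],[0,0,0],[0,0,0]]' --rotation '[[0,0,0],[0,0,0],[0,0,0],[0,0,0],[0,0,0]]' --grip '[-1,-1,-1,-1,-1]'

```text
time_s: 38.95
position: [0.6431, 0.1665, 0.0696]
tcp_rot: [[0.001, 0.0, 1.0], [-1.0, 0.0, 0.001], [-0.0, -1.0, 0.0]]
force: [0.1, 0.8, 0.0]
opening: 0.867
```

arm_command --translation '[[0,0,0],[0,0,0],[0,-0.3,0],[0,-0.7,0],[0,-1,0]]' --rotation '[[0,0,0],[0,0,0],[0,0,0],[0,0,0],[0,0,0]]' --grip '[-1,-1,-1,-1,-1]'

```text
time_s: 39.45
position: [0.6434, 0.1665, 0.1507]
tcp_rot: [[0.001, 0.001, 1.0], [-1.0, 0.0, 0.001], [-0.0, -1.0, 0.001]]
force: [1.3, 0.1, -1.3]
opening: 0.998
```

arm_command --translation '[[0,-0.5,0],[0,-1,0]]' --rotation '[[0,0,0],[0,0,0]]' --grip '[-1,-1]'

```text
time_s: 39.65
position: [0.6424, 0.1664, 0.2301]
tcp_rot: [[0.001, -0.002, 1.0], [-1.0, -0.0, 0.001], [0.0, -1.0, -0.002]]
force: [1.5, 0.7, -0.2]
opening: 1.002
```

arm_command --translation '[[0.5,0,-0.3],[1,0,-0.6]]' --rotation '[[0,0,0],[0,0,0]]' --grip '[-1,-1]'

```text
time_s: 39.85
position: [0.5958, 0.0864, 0.2313]
tcp_rot: [[0.003, 0.005, 1.0], [-1.0, -0.0, 0.003], [0.001, -1.0, 0.005]]
force: [0.1, -1.3, -0.6]
opening: 0.995
```

arm_command --translation '[[0.5,0,-0.3],[1,0,-0.6],[1,0,-0.6],[1,0,-0.6]]' --rotation '[[0,0,0],[0,0,0],[0,0,0],[0,0,0]]' --grip '[-1,-1,-1,-1]'

```text
time_s: 40.25
position: [0.547, 0.0056, 0.2297]
tcp_rot: [[-0.002, 0.001, 1.0], [-1.0, 0.0, -0.002], [-0.0, -1.0, 0.001]]
force: [0.4, 0.2, 0.5]
opening: 0.998
```

Run:
```python
from fit import *
print(bot.read_state()['position'])
for n in['top','scene']:
    c=find(n,B+['vial_mid'],[.048]*4+[.0285]);cv2.imwrite(f'pics/f_{n}.png',c['image'])
cv2.imwrite('pics/f.png',np.vstack([cv2.imread('pics/f_top.png')[110:310],c['image'][60:400]]))
```

```text
[0.54696528 0.00557116 0.22967521]
top bottle_red_mid []
top bottle_blue_mid [(0.83, [299.0, 270.0], [0.4384, -0.0209])]
top bottle_yellow_mid [(0.65, [411.0, 251.0], [0.4689, -0.2129]), (0.62, [399.0, 251.0], [0.4696, -0.1925])]
top bottle_green_mid []
top vial_mid []
scene bottle_red_mid [(0.86, [314.0, 312.0], [0.645, 0.1646])]
scene bottle_blue_mid [(0.98, [304.0, 165.0], [0.4379, -0.0174])]
scene bottle_yellow_mid [(0.48, [215.0, 125.0], [0.4696, -0.2049])]
scene bottle_green_mid [(0.66, [388.0, 245.0], [0.4807, 0.1863])]
scene vial_mid []
```

View pics/f.png

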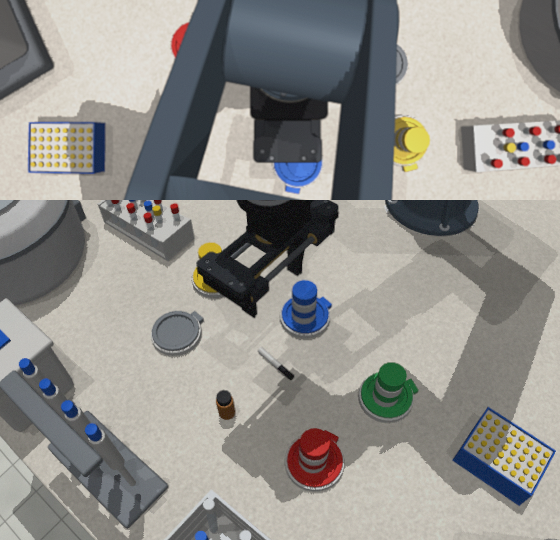

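The scene view shows red (315,450), green (390,390), blue (305,305) and yellow (210,265) in their own docks. The grey dock is empty, the vial stands in place at (225,405), and the gripper is clear above. I'm handing in.

```bash
python3 -c "
from rig import bot
print(bot.read_state()['force']);print(bot.hand_in())"
```

```text
[-0.88799742 -0.01626702  0.43312831]
the job is handed in; nothing more can be done
None
```

I swapped the two wrongly placed pairs through the grey dock (blue and yellow, then red and green) and handed the job in at about 40 s of the 138 s allowed.

- **Final picture:** the scene camera showed all four bottles upright in their own docks, the grey dock empty, the vial standing where it was, and the gripper open and clear. The yellow bottle was partly hidden by the gripper there, but it was seen upright in its dock earlier.
- **Positions:** the network's positions in the scene picture were within about 6 mm of the fitted dock centres (limit 14 mm). The tool poses at release were within about 2 mm.
- **Forces:** the highest reading reported was about 14 N, while setting down the red bottle.
- **Checks that failed or disagreed:**
  - In the last top picture the arm hid red, green and the vial, so those rest on the scene camera alone.
  - The network did not report the vial in either final picture. I judged it unmoved by eye.
  - The network gave a second, weaker reading for yellow in the top picture, about 18 mm off in y. I took it as a false one.
  - My colour fit for the green bottle in the green dock was 3 to 9 mm off because both are the same colour, so I did not use it.

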